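Secure the lid panel and set the repair stand's leg

TASK

Turn the brass turnbutton fully across the edge of the mahogany lid panel so the panel is secured in the repair stand. Then draw the stand's sliding leg out against its spring until its orange pointer lines up with the red index line and, while holding it there, squeeze the red cam lever closed flat against the leg; do not close the lever away from the mark. Finish while still holding the leg at the mark with the lever closed (I tighten the lock screw later), and leave the panel, dish, spring barrel and arbors where they are.

Things in the scene. Friction and masses are not known exactly. Their poses are not given: they have to be found in the camera images.
- stand: Repair stand lying flat, fixed: plywood board 255 x 215 x 12 mm, x -210 to +45, y -45 to +170 mm. x = direction in which the leg is drawn out, z up; origin on the table under the leg's centre line. Channel walls (outer faces y +-13, tops 46 mm high) guide the leg over the board; a wooden frame 24 mm high at y 15 to 165 surrounds the panel. Beyond x = +45 only leg and lever.
- turnbutton (a joint): Angle of the brass turnbutton (rad): 0 = along the frame rail, towards the stand's +y (panel free); turns anticlockwise from above to its stop at 1.6, across the panel's edge, towards the stand's -x (secured). Starts at 0 to 0.3; stays where left (0.03 N m). Bar 54 x 15 x 8 mm, top 33.5 mm above the table.
- button_pivot (a point): Pivot of the turnbutton on its bar's top, 33.5 mm above the table, over the frame rail nearest the leg's foot (stand x +30, y +80 mm).
- button_knob (a point): Centre of the top of the turnbutton's upright round brass knob, 12 mm in diameter, 27 mm high above the bar, top 60.5 mm above the table, 34 mm from the pivot. To be pinched or pushed along the arc about the pivot.
- leg: Steel bar 14 mm wide, 16 to 44 mm above the table, sliding 120 mm along the stand's x; starts fully in, where its frame equals the stand's. A spring pulls it in with 3.5 to 5.5 N; the lever, open or closed, does not stop it: hold it all the time. 70 mm of bar lie free between board and foot when in, the lever on its +y side.
- foot (a point): Top centre of the leg's T-shaped cross foot: 92 mm long (along y, centred on the bar), 10 to 50 mm above the table; this point is at leg x +125; inner face at +115, outer rubber face at +135 mm. Fingers put down astride the bar just inside the foot draw the leg out by pushing outward on its inner face.
- leg_grip (a point): On the foot's inner face, midway across bar and closed lever together (4 mm to +y of the bar's centre line), 44 mm above the table (top of bar and lever). Bar plus closed lever are 22 mm across (y -7 to +15 from the bar's centre line). Fingers 64 mm or more apart, centred here, clear the open lever; closing them here shuts it and pinches it with the bar.
- lever (a joint): Angle of the red cam lever (rad): 0 = closed, flat along the leg's +y side, at a stop; starts open at 0.24 to 0.32, tip swung out to +y; limit 0.36. Stays where left (0.05 N m). Paddle 52 mm long, 8 mm thick, 18 to 44 mm above the table; upright hinge at leg x +58, y +11 mm; it travels with the leg.
- lever_tip (a point): Free end of the cam lever, on the middle of its thickness, at its top edge 44 mm above the table; 5 mm short of the cross foot's inner face when closed; when open, its outer corner lies up to 33 mm to +y of the bar's centre line.
- pointer (a point): Tip of the orange pointer on the leg, a bar 3 mm wide lying crosswise over the channel wall near the leg's inner end, 49.5 mm above the table; moves with the leg.
- mark_line (a point): Top of the red index line (4 mm wide), 58 mm above the table, on the small white block (20 x 12 x 46 mm) fixed to the board beside the channel, on the -y side; x along the leg. The leg is at its mark when pointer and line have the same position along the stand's x. 45 to 85 mm of drawing out, differing each time.
- panel: Loose mahogany lid panel 200 x 120 x 10 mm with brass inlay lying in the stand's frame, top 22 mm above the table; origin under its centre. To stay there.
- dish: White porcelain dish, 96 mm across, 22 mm high, origin under its centre. Leave alone.
- barrel: Blued steel spring barrel, 38 mm across, 32 mm high, origin under its centre. Leave alone.
- arbor_a: Brass winding arbor 50 x 12 x 12 mm lying on the table, origin under its centre. Leave alone.
- arbor_b: A second such arbor. Leave alone.

How it is judged:
On the way, in this order (a step that is already met when the one before it is completed fails the run):
1. the turnbutton lies across the panel's edge (value of joint turnbutton above 1.35 rad), for 0.2 s.
2. the leg is held at the mark, lever still open (x of pointer in the frame of mark_line between -0.006 and 0.006 m and value of joint lever above 0.15 rad and contact force between the fingers and leg above 2 N), for 0.2 s.
3. the lever is closed with the leg held at the mark (x of pointer in the frame of mark_line between -0.006 and 0.006 m and value of joint lever below 0.06 rad and contact force between the fingers and leg above 2 N), for 0.2 s.
At the end, for the whole second after the job is handed in: The turnbutton is beyond 1.35 rad; the pointer is within 6 mm of the index line along the leg; the lever is within 0.06 rad of closed; the fingers bear on the leg or its lever with more than 2 N; panel within 10 mm and bystanders within 20 mm of where they were (all of step 3 and value of joint turnbutton above 1.35 rad and distance of panel from where it was at the start of the episode below 0.01 m and distance of each of dish, barrel, arbor_a, arbor_b from where it was at the start of the episode below 0.02 m); the arm keeps its last pose, push and grip.
It fails at once if the lever was closed with the leg more than 12 mm off the mark (value of joint lever below 0.1 rad and (x of pointer in the frame of mark_line above 0.012 m or x of pointer in the frame of mark_line below -0.012 m)).
It fails at once if the panel was shifted by more than 10 mm (distance of panel from where it was at the start of the episode above 0.01 m).
It fails at once if a bystander was moved by more than 20 mm (distance of any of dish, barrel, arbor_a, arbor_b from where it was at the start of the episode above 0.02 m).
It also fails if it takes over 51 s, if anything falls off the work surface, if the arm or the gripper's body presses on something with over 40 N, if the wrist force passes 120 N, or if a joint passes its speed limit or range.

ROBOT

A 6-joint arm with a two-finger parallel gripper is mounted at the origin on the work surface. World frame = base frame: x ahead of the robot, y to its left, z up, the work surface at z = 0. Lengths are in m, angles in rad, forces in N, time in s.
With the tool pointing down it reaches from about 0.325 to 0.775 m from the base axis. Payload 5.5 kg.
Tool frame: the origin (TCP) lies between the finger pads; the fingertips stand 11 mm ahead of it and the grasp point (between the pads) lies 8 mm behind it; z points along the fingers, y is the line along which they close (so a half turn about z gives the same grasp; the last joint's range is limited). The gripper opens to 85 mm and grips with 20 to 120 N. Pads are 22 mm wide; open, the fingers measure 114 mm over their backs; the gripper's body (76 mm by 85 mm) begins 54 mm behind the grasp point. The pads swing forward as they close: fully open they stand 13 mm farther back than shut.
Start: joints at [1.212, 0.091, 1.231, -0, 1.82, -0.057], TCP at [0.178, 0.573, 0.242] pointing down, gripper open.
Joint ranges: [-2.87, 2.87], [-0.86, 2.18], [0.17, 2.46], [-1.51, 4.65], [0.06, 2.69], [-2.65, 2.65]. Speed limits (rad/s): [2.57, 2.57, 3.01, 3.14, 3.14, 3.14].

INTERFACE

Orientations are given as a unit quaternion [x, y, z, w].
In Python, from workcell import manip, imaging, close_job gives the robot as it stands. The module is installed in compiled form; this text tells all that it offers.
- The arm moves only by the shell command python3 -m creep 'ROWS'. ROWS is JSON, a list of rows, each an object with "turn": the turn, a rotation vector about the world's x, y, z scaled (see below), a list of three; "dp": the shift along the world's x, y, z scaled (see below), a list of three; "hand": the closure, from 0 (fully open) to 1 (shut). In form: [{"turn": [rx, ry, rz], "dp": [tx, ty, tz], "hand": hand}, ...]. A call has 1 to 12 rows; each row shifts and turns the commanded pose from where the row before left it; what a row does not reach is not made up. The controller multiplies each number of a shift by 0.06 m and each number of a turn by 90 degrees. A row lasts 1/8 s, in which the tool goes at most 62.5 mm and 10.7 degrees, less where a joint would pass 70% of its speed; a pose out of reach is approached as far as the arm can. A call with a number of a shift or a turn outside -1 to 1 is refused whole. A call with a gripper value outside its range is refused whole. The fingers move at their own pace and stop on an object; the grip force is fixed at half the most. Time passes only in rows, so rows that do not move let the fingers close. It gives the time, the measured TCP pose, the force, the opening and the grip force at its end, in the units of the state.
- manip.get_obs(): the state, without advancing time (a new reading comes with each control period).
- imaging.snapshot(name): name is "scene" or "top" or "wrist"; returns a dict with "color" (400x640x3 uint8, blue, green, red), "camera_matrix" (3x3 intrinsics, pixels), "dist" ([k1, k2, p1, p2, k3] as OpenCV has them; the pictures are not rectified), "rvec" (rotation vector, rad) and "tvec" (3), from world to camera coordinates, as OpenCV has them; the wrist camera has in their place "T_tool_cam" (4x4, takes a point from camera to tool coordinates, whose origin is the TCP and whose axes are the flange's). Camera axes: x right, y down, z forward; pixel columns grow to the right and rows downward; lengths in m; the calibration is good to about 2 mm. A picture is of the moment at which its call begins: read the wrist's pose just before it. There is no depth.
- close_job(): hands the job in; it is judged then, once.
The state is a dict: "clock": time; "joint_pos": joint angles; "joint_velocities": joint speeds; "effort": joint torques, N m; "position": TCP position; "tcp_rot": TCP orientation; "wrist_force": force on the tool from outside, world axes, zero at the start; "torque": the same for the moment, N m; "opening": finger opening in m; "grip_force": force on a finger pad.
Only numpy, scipy, OpenCV 4.12 (cv2) and the standard library are available. Lean on these libraries where they do the work, as an engineer would, in place of code of your own. Each camera call takes 0.05 s, during which the arm holds its last target. There are 200 camera calls.

## Working session

There is one attempt and no reset: what is moved stays moved. The work goes in short steps, Python scripts to look and compute and a shell command to move; the robot and the scene stay as the last step left them, time stands still between calls to the robot, and variables do not carry over. Pictures are saved under pics/ and viewed, at most 14 in all, crops included, and the job is handed in when it is done.

```bash
mkdir -p pics
cat > h.py <<'E'
import numpy as np,cv2,json
from scipy.spatial.transform import Rotation as R
from workcell import manip,imaging
def snap(n,f):
    o=manip.get_obs(); s=imaging.snapshot(n); cv2.imwrite('pics/'+f+'.png',s['color'])
    K,d=np.array(s['camera_matrix']),np.array(s['dist'])
    if 'rvec' in s:
        Rc=cv2.Rodrigues(np.array(s['rvec'],float))[0]; t=np.array(s['tvec'],float).ravel()
    else:
        T=np.eye(4);T[:3,:3]=R.from_quat(o['tcp_rot']).as_matrix();T[:3,3]=o['position']
        C=np.linalg.inv(T@np.array(s['T_tool_cam']));Rc=C[:3,:3];t=C[:3,3]
    np.savez('pics/'+f+'.npz',K=K,d=d,R=Rc,t=t); return s['color']
def ray(f,px,z):
    c=np.load('pics/'+f+'.npz'); u=cv2.undistortPoints(np.array([[px]],float),c['K'],c['d'])[0,0]
    o=-c['R'].T@c['t']; v=c['R'].T@np.array([*u,1]); return o+v*(z-o[2])/v[2]
def proj(f,P):
    c=np.load('pics/'+f+'.npz'); return cv2.projectPoints(np.array(P,float).reshape(-1,1,3),cv2.Rodrigues(c['R'])[0],c['t'],c['K'],c['d'])[0].reshape(-1,2)
def big(f,x,y,w,h,k,out): cv2.imwrite('pics/'+out+'.png',cv2.resize(cv2.imread('pics/'+f+'.png')[y:y+h,x:x+w],None,fx=k,fy=k,interpolation=cv2.INTER_CUBIC))
E
python3 - <<'E'
from h import *
snap('top','t0');snap('scene','s0');o=manip.get_obs();print(o)
E
```

```text
{'clock': 0.1, 'joint_pos': array([ 1.21232424e+00,  9.18027373e-02,  1.23178116e+00, -1.29495201e-05,
        1.81980199e+00, -5.67359330e-02]), 'joint_velocities': array([-1.63787860e-04, -1.46378809e-03, -4.60708912e-03,  1.71326328e-05,
       -6.31667460e-05,  9.02968396e-04]), 'effort': array([ 2.30812140e-03, -4.60214460e+01, -4.19220257e+01, -1.22893516e-04,
        1.05987271e-02,  3.88587227e-05]), 'position': array([0.17824997, 0.57266272, 0.24124359]), 'tcp_rot': array([ 1.50297916e-01,  9.88640345e-01, -8.78655207e-04, -1.78664724e-04]), 'wrist_force': array([0.40885312, 0.59121014, 0.37948706]), 'torque': array([-0.00054522, -0.00924878,  0.0097073 ]), 'grip_force': 0.0, 'opening': 0.08523985740100662}
```

View pics/t0.png

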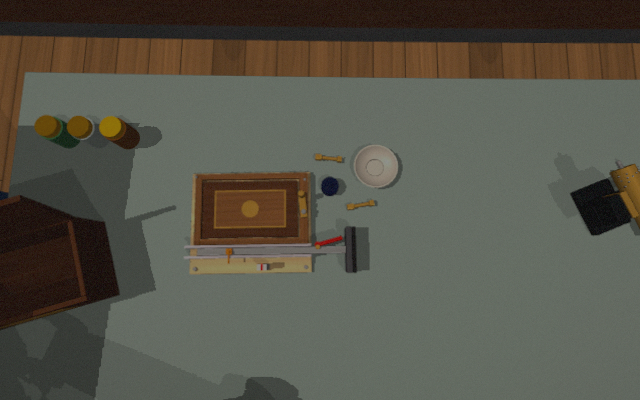

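View pics/s0.png

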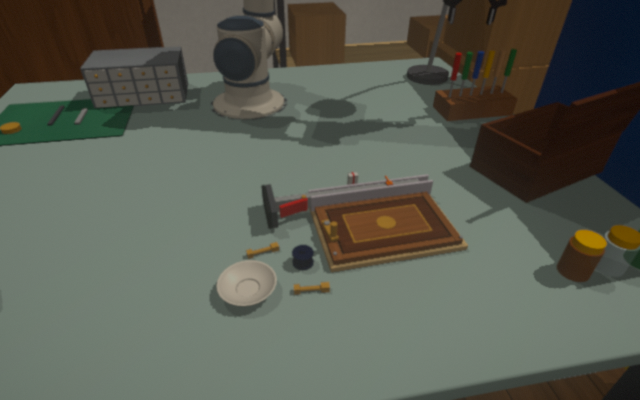

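The top view shows the stand at px (190-310, 170-273), with the foot at (350,250), lever at (328,242), button at (303,203), pointer near (229,252) and mark near (263,267). I'll enlarge this area.

Run:
```python
from h import *
big('t0',180,140,200,140,4,'t0b')
for p in [(190,273),(312,273),(350,250),(303,203),(375,166),(0,200),(640,200)]: print(p,ray('t0',p,0.02).round(4))
```

```text
(190, 273) [0.5071 0.3381 0.02  ]
(312, 273) [0.5111 0.0872 0.02  ]
(350, 250) [0.5593 0.0093 0.02  ]
(303, 203) [0.6564 0.1089 0.02  ]
(375, 166) [ 0.739  -0.0438  0.02  ]
(0, 200) [0.6529 0.7477 0.02  ]
(640, 200) [ 0.6734 -0.5928  0.02  ]
```

View pics/t0b.png

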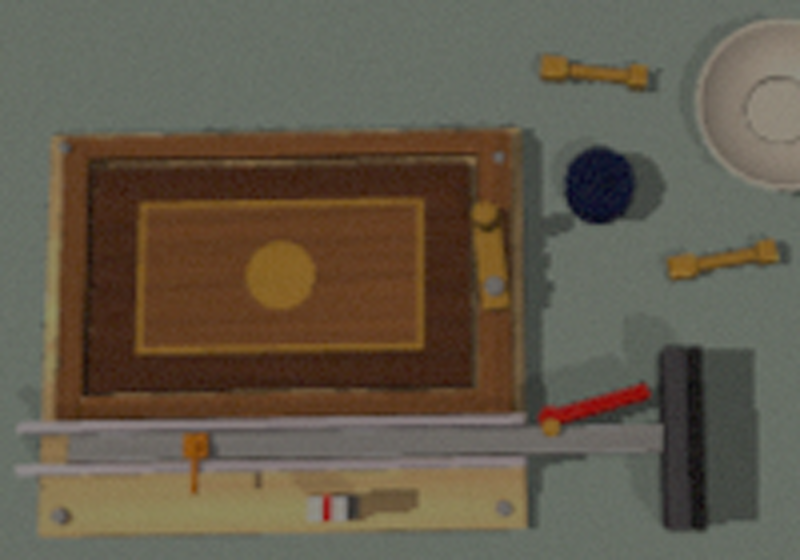

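The crop shows the whole stand: pivot (494,285), knob (486,213), pointer tip (195,492), red line (327,508), lever tip (646,391) and foot (663-706, 346-529). Next I fit the stand pose to these.

Run:
```python
from h import *
from scipy.optimize import least_squares
f=lambda X,Y:np.array([(X+.5)/4-.5+180,(Y+.5)/4-.5+140])
pts={'bl':(-.21,-.045,.012,40,535),'br':(.045,-.045,.012,526,527),'tr':(.045,.17,.012,523,128),'tl':(-.21,.17,.012,55,133),
'piv':(.030,.080,.0335,494,285),'f1':(.115,.046,.05,663,346),'f2':(.135,.046,.05,706,348),'f3':(.115,-.046,.05,662,527),'f4':(.135,-.046,.05,705,530)}
P=np.array([v[:3] for v in pts.values()]);U=np.array([f(*v[3:]) for v in pts.values()])
W=lambda q,P:np.c_[q[0]+np.cos(q[2])*P[:,0]-np.sin(q[2])*P[:,1],q[1]+np.sin(q[2])*P[:,0]+np.cos(q[2])*P[:,1],P[:,2]]
r=least_squares(lambda q:(proj('t0',W(q,P))-U).ravel(),[.55,.13,-1.57],loss='soft_l1')
q=r.x;print(q,dict(zip(pts,(proj('t0',W(q,P))-U).round(2).tolist())))
np.save('q.npy',q)
c,s=np.cos(q[2]),np.sin(q[2])
for n,px,z in [('knob',(486,213),.0605),('ptr',(195,492),.0495),('line',(327,500),.058),('line2',(327,519),.058),('tip',(646,391),.044),('piv',(494,285),.0335),('barrel',(600,185),.032)]:
    w=ray('t0',f(*px),z);d=w[:2]-q[:2];print(n,w.round(4),'stand',(c*d[0]+s*d[1]).round(4),(-s*d[0]+c*d[1]).round(4))
```

```text
[ 0.55691469  0.13499044 -1.54337022] {'bl': [-0.99, -0.08], 'br': [0.22, 0.46], 'tr': [0.02, -0.68], 'tl': [-0.77, -0.52], 'piv': [0.22, 0.04], 'f1': [0.01, -0.06], 'f2': [-0.79, -0.67], 'f3': [1.35, 1.17], 'f4': [0.74, 0.32]}
knob [0.6706 0.1113 0.0605] stand 0.0268 0.113
ptr [0.5296 0.2533 0.0495] stand -0.119 -0.024
line [0.5269 0.1863 0.058 ] stand -0.0521 -0.0286
line2 [0.5177 0.1859 0.058 ] stand -0.052 -0.0378
tip [0.5836 0.0293 0.044 ] stand 0.1063 0.0238
piv [0.6378 0.1077 0.0335] stand 0.0295 0.0801
barrel [0.6917 0.0533 0.032 ] stand 0.0853 0.1325
```

```bash
python3 -m creep '[{"turn":[0,0,-0.066],"dp":[0.68,-0.64,-0.1],"hand":0.3},{"turn":[0,0,-0.066],"dp":[0.68,-0.64,-0.1],"hand":0.3},{"turn":[0,0,-0.066],"dp":[0.68,-0.64,-0.1],"hand":0.3},{"turn":[0,0,-0.066],"dp":[0.68,-0.64,-0.1],"hand":0.3},{"turn":[0,0,-0.066],"dp":[0.68,-0.64,-0.1],"hand":0.3},{"turn":[0,0,-0.066],"dp":[0.68,-0.64,-0.1],"hand":0.3},{"turn":[0,0,-0.066],"dp":[0.68,-0.64,-0.1],"hand":0.3},{"turn":[0,0,-0.066],"dp":[0.68,-0.64,-0.1],"hand":0.3},{"turn":[0,0,-0.066],"dp":[0.68,-0.64,-0.1],"hand":0.3},{"turn":[0,0,-0.066],"dp":[0.68,-0.64,-0.1],"hand":0.3},{"turn":[0,0,-0.066],"dp":[0.68,-0.64,-0.1],"hand":0.3},{"turn":[0,0,-0.066],"dp":[0.68,-0.64,-0.1],"hand":0.3}]'
python3 - <<'E'
from h import *
o=manip.get_obs();print(o['position'],R.from_quat(o['tcp_rot']).as_matrix()[:,1],o['opening'],o['clock'])
c=snap('wrist','w1');print(proj('w1',[[.6706,.1113,.0605],[.6378,.1077,.0335]]))
E
```

```text
clock: 1.6
position: [0.6689, 0.1107, 0.1694]
tcp_rot: [0.699, 0.715, -0.0, -0.0]
wrist_force: [0.5, 1.6, -1.2]
opening: 0.0598
grip_force: 0.0
[0.66892519 0.11066149 0.16942   ] [ 9.99768644e-01  2.14923550e-02 -8.58461284e-04] 0.05976776441974771 1.6
[[324.09139721 196.95489126]
 [284.09479671 191.68731352]]
```

View pics/w1.png

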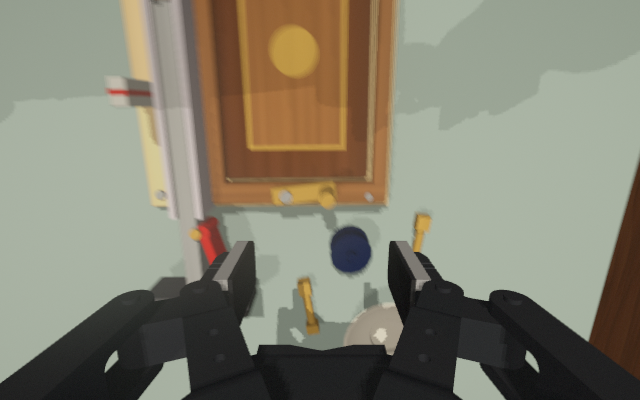

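Wrist view: knob top about (327,189), pivot screw about (286,197), clear of the fingers. I'll check these against the top view.

Run:
```python
from h import *
k=ray('w1',(327,189),.0605);p=ray('w1',(286,197),.0335);print(k,p,k-p)
print(ray('w1',(128,92),.058))
big('w1',260,160,100,60,8,'w1b')
```

```text
[0.67260907 0.11746044 0.0605    ] [0.63934625 0.10318018 0.0335    ] [0.03326282 0.01428026 0.027     ]
[0.53289957 0.18302557 0.058     ]
```

View pics/w1b.png

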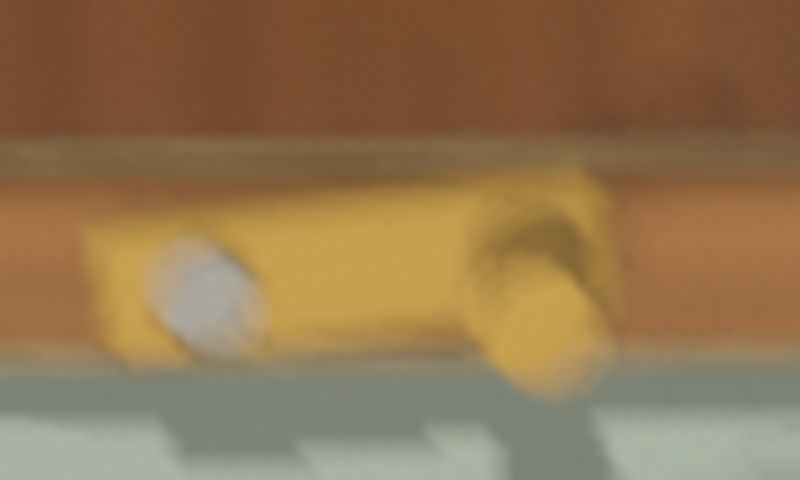

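The crop puts the knob top at full-frame (328.5,202) and the pivot screw at (285.6,197).

Run:
```python
from h import *
k=ray('w1',(328.3,201.7),.0605);p=ray('w1',(285.6,197.1),.0345);print(k,p,k-p,np.hypot(*(k-p)[:2]))
```

```text
[0.67384059 0.10768537 0.0605    ] [0.63911981 0.10336319 0.0345    ] [0.03472078 0.00432217 0.026     ] 0.03498876338332472
```

```bash
python3 -m creep '[{"turn":[0,0,0],"dp":[0.05,-0.03,-0.65],"hand":0.4},{"turn":[0,0,0],"dp":[0,0,-0.65],"hand":0.4},{"turn":[0,0,0],"dp":[0,0,-0.64],"hand":0.4},{"turn":[0,0,0],"dp":[0,0,0],"hand":0.9},{"turn":[0,0,0],"dp":[0,0,0],"hand":1},{"turn":[0,0,0],"dp":[0,0,0],"hand":1},{"turn":[0,0,0],"dp":[0,0,0],"hand":1},{"turn":[0,0,0],"dp":[0,0,0],"hand":1}]'
```

```text
clock: 2.65
position: [0.6715, 0.1105, 0.056]
tcp_rot: [0.698, 0.716, 0.001, 0.001]
wrist_force: [-4.2, 1.0, 7.1]
opening: 0.0088
grip_force: 59.2
```

Run:
```python
from h import *
snap('wrist','w2');big('w2',200,120,240,180,3,'w2b')
```

```text
(no output)
```

View pics/w2b.png

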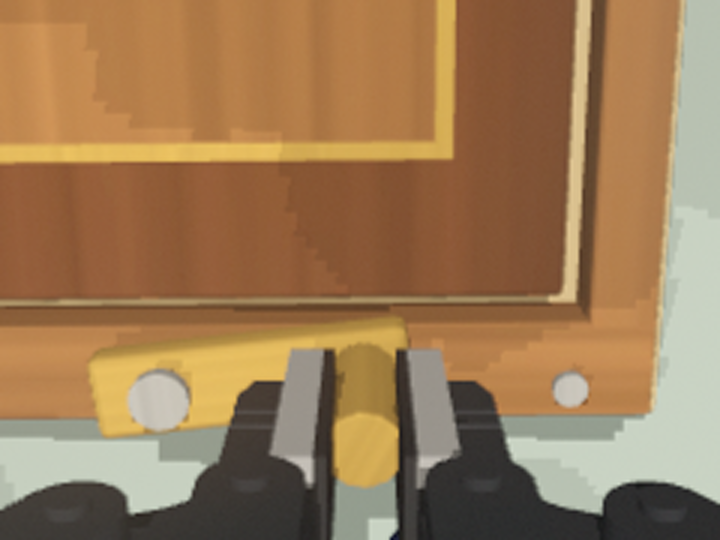

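The knob is well centred between the pads, so I drive it along the arc.

```bash
python3 -m creep '[{"turn":[0,0,0],"dp":[-0.02,0.1,0],"hand":1},{"turn":[0,0,0],"dp":[-0.04,0.097,0],"hand":1},{"turn":[0,0,0],"dp":[-0.057,0.087,0],"hand":1},{"turn":[0,0,0],"dp":[-0.072,0.077,0],"hand":1},{"turn":[0,0,0],"dp":[-0.083,0.06,0],"hand":1},{"turn":[0,0,0],"dp":[-0.093,0.045,0],"hand":1},{"turn":[0,0,0],"dp":[-0.1,0.028,0],"hand":1},{"turn":[0,0,0],"dp":[-0.1,0.008,0],"hand":1},{"turn":[0,0,0],"dp":[0,0,0],"hand":1},{"turn":[0,0,0],"dp":[0,0,0],"hand":1},{"turn":[0,0,0],"dp":[0,0,0],"hand":1}]'
python3 - <<'E'
from h import *
snap('wrist','w3')
E
```

```text
clock: 4.08
position: [0.6407, 0.146, 0.0565]
tcp_rot: [0.697, 0.717, 0.007, 0.001]
wrist_force: [12.3, 14.9, 0.2]
opening: 0.009
grip_force: 59.6
```

View pics/w3.png

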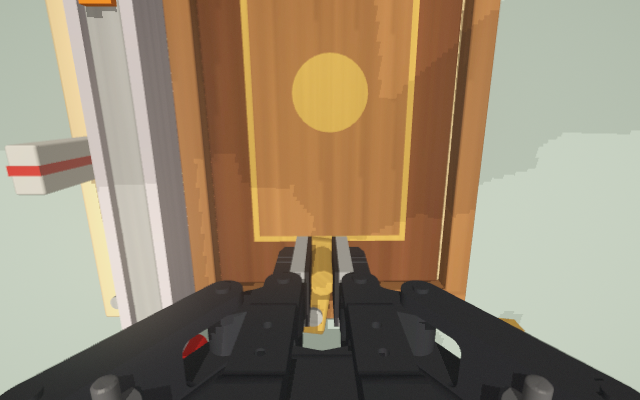

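The button now lies across the panel edge: the bar points along -x from the pivot (315,318) to its tip (322,240). I'll release it, lift, and go over the leg.

```bash
python3 -m creep '[{"turn":[0,0,0],"dp":[0,0,0],"hand":0.5},{"turn":[0,0,0],"dp":[0,0,0],"hand":0.5},{"turn":[0,0,0],"dp":[0,0,0],"hand":0.5},{"turn":[0,0,0],"dp":[0,0,0],"hand":0.4},{"turn":[0,0,0],"dp":[0,0,0.6],"hand":0.2},{"turn":[0,0,0],"dp":[0,0,0.7],"hand":0.18},{"turn":[0,0,0],"dp":[0,0,0.6],"hand":0.18},{"turn":[0,0,0],"dp":[-0.4,-0.6,0],"hand":0.18},{"turn":[0,0,0],"dp":[-0.4,-0.6,0],"hand":0.18},{"turn":[0,0,0],"dp":[-0.4,-0.6,0],"hand":0.18},{"turn":[0,0,0],"dp":[0,0,0],"hand":0.18},{"turn":[0,0,0],"dp":[0,0,0],"hand":0.18}]'
python3 - <<'E'
from h import *
q=np.load('q.npy');o=manip.get_obs();print(o['position'],R.from_quat(o['tcp_rot']).as_matrix()[:,1:])
snap('wrist','w4');snap('top','t4')
a=cv2.imread('pics/w4.png');b=cv2.imread('pics/t4.png')[160:280,190:350];b=cv2.resize(b,(533,400),interpolation=cv2.INTER_CUBIC)
cv2.imwrite('pics/w4c.png',a); cv2.imwrite('pics/t4c.png',b)
E
```

```text
clock: 5.62
position: [0.5653, 0.0325, 0.1681]
tcp_rot: [0.698, 0.716, 0.0, 0.0]
wrist_force: [0.3, -0.2, 0.1]
opening: 0.0701
grip_force: 0.0
[0.56528331 0.03250847 0.16807697] [[ 9.99703090e-01  6.29775621e-04]
 [ 2.43582064e-02  4.48108494e-04]
 [ 6.40503945e-04 -9.99999701e-01]]
```

View pics/w4.png

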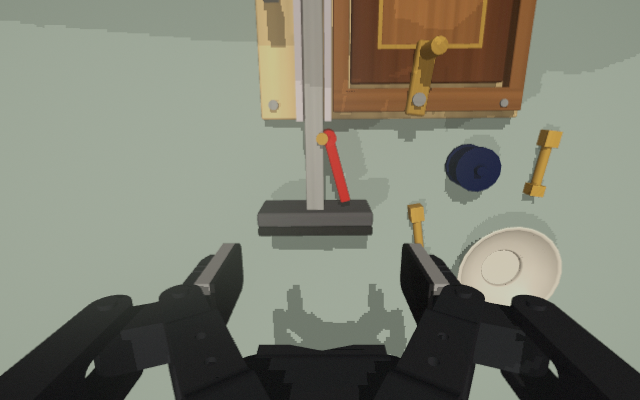

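Wrist view: button across, pivot (420,100), knob (440,45). The foot's inner top edge runs from (260,202) to (371,201), the bar meets it at (315,208), and the lever tip is (346,200). Computing from these.

Run:
```python
from h import *
q=np.load('q.npy');c,s=np.cos(q[2]),np.sin(q[2])
for n,px,z in [('piv',(420,100),.0345),('knob',(440,45),.0605),('footL',(260,204),.05),('footR',(371,203),.05),('bar',(315,208),.044),('tip',(346,200),.044),('hinge',(329,135),.044),('fend',(258,215),.05),('fend',(372,213),.05),]:
    w=ray('w4',px,z);d=w[:2]-q[:2];print(n,w.round(4),'stand',(c*d[0]+s*d[1]).round(4),(-s*d[0]+c*d[1]).round(4))
```

```text
piv [0.6385 0.1048 0.0345] stand 0.0324 0.0807
knob [0.6407 0.1392 0.0605] stand -0.0019 0.0838
footL [0.5175 0.0238 0.05  ] stand 0.1101 -0.0425
footR [0.6039 0.0267 0.05  ] stand 0.1095 0.044
bar [0.5603 0.0197 0.044 ] stand 0.1153 0.0002
tip [0.5848 0.027  0.044 ] stand 0.1087 0.025
hinge [0.5698 0.0776 0.044 ] stand 0.0577 0.0113
fend [0.5157 0.0147 0.05  ] stand 0.1191 -0.0445
fend [0.6052 0.0186 0.05  ] stand 0.1177 0.0451
```

View pics/t4c.png

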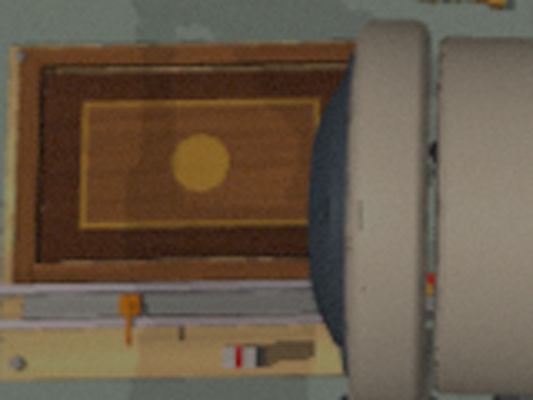

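The fit agrees with the wrist view, and the button is at about 1.48 rad. The top crop keeps both the pointer (128,340) and the red line (240,356) in view. Lowering the fingers astride the bar now.

```bash
python3 -m creep '[{"turn":[0,0,0],"dp":[-0.028,0.05,-0.6],"hand":0.18},{"turn":[0,0,0],"dp":[0,0,-0.6],"hand":0.18},{"turn":[0,0,0],"dp":[0,0,-0.6],"hand":0.18},{"turn":[0,0,0],"dp":[0,0,-0.3],"hand":0.18},{"turn":[0,0,0],"dp":[0,0,-0.18],"hand":0.18},{"turn":[0,0,0],"dp":[0,0,0],"hand":0.18},{"turn":[0,0,0],"dp":[0,0,0],"hand":0.18}]' && python3 -m creep '[{"turn":[0,0,0],"dp":[0.001,-0.04,0],"hand":0.18},{"turn":[0,0,0],"dp":[0.001,-0.04,0],"hand":0.18},{"turn":[0,0,0],"dp":[0.001,-0.04,0],"hand":0.18},{"turn":[0,0,0],"dp":[0.001,-0.04,0],"hand":0.18},{"turn":[0,0,0],"dp":[0,0,0],"hand":0.18},{"turn":[0,0,0],"dp":[0,0,0],"hand":0.18}]'
```

```text
clock: 6.6
position: [0.5644, 0.0355, 0.0327]
tcp_rot: [0.698, 0.716, 0.001, 0.001]
wrist_force: [-0.5, 0.3, -0.6]
opening: 0.0703
grip_force: 0.0
clock: 7.35
position: [0.5639, 0.0259, 0.0314]
tcp_rot: [0.698, 0.716, 0.0, 0.0]
wrist_force: [1.2, 3.0, 1.6]
opening: 0.0701
grip_force: 1.7
```

```bash
python3 -m creep '[{"turn":[0,0,0],"dp":[0.002,-0.08,0],"hand":0.18},{"turn":[0,0,0],"dp":[0.002,-0.08,0],"hand":0.18},{"turn":[0,0,0],"dp":[0.002,-0.08,0],"hand":0.18},{"turn":[0,0,0],"dp":[0.002,-0.08,0],"hand":0.18},{"turn":[0,0,0],"dp":[0.002,-0.08,0],"hand":0.18},{"turn":[0,0,0],"dp":[0.002,-0.08,0],"hand":0.18},{"turn":[0,0,0],"dp":[0.002,-0.08,0],"hand":0.18},{"turn":[0,0,0],"dp":[0.002,-0.08,0],"hand":0.18},{"turn":[0,0,0],"dp":[0.002,-0.08,0],"hand":0.18},{"turn":[0,0,0],"dp":[0.002,-0.08,0],"hand":0.18},{"turn":[0,0,0],"dp":[0,0,0],"hand":0.18},{"turn":[0,0,0],"dp":[0,0,0],"hand":0.18}]'
python3 - <<'E'
from h import *
snap('top','t5');big('t5',210,220,120,60,6,'t5b')
E
```

```text
clock: 8.85
position: [0.5646, -0.0223, 0.0309]
tcp_rot: [0.698, 0.716, -0.0, -0.0]
wrist_force: [1.1, 4.2, 1.9]
opening: 0.0697
grip_force: 1.9
```

View pics/t5b.png

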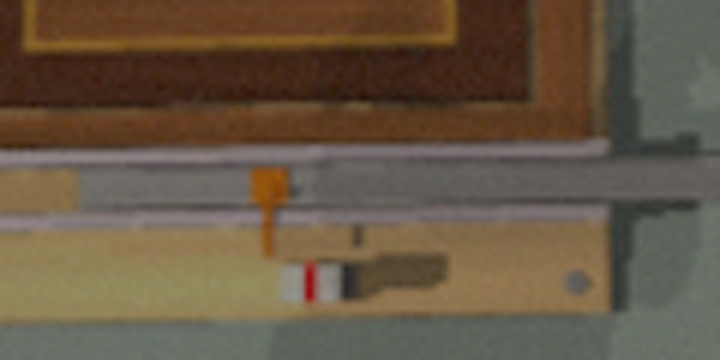

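The pointer tip is at (267,250) and the red line at (310,283) in the crop.

Run:
```python
from h import *
q=np.load('q.npy');c,s=np.cos(q[2]),np.sin(q[2])
im=cv2.imread('pics/t5.png').astype(int)
b,g,r=im[...,0],im[...,1],im[...,2]
def cen(m,x0,x1,y0,y1,w):
    m=m[y0:y1,x0:x1]*w[y0:y1,x0:x1];yy,xx=np.mgrid[y0:y1,x0:x1];return (m*xx).sum()/m.sum(),(m*yy).sum()/m.sum()
red=cen((r-g>30),254,268,262,273,np.maximum(r-g,0)); print(red)
print(cen((r-g>60)&(r-b>60),250,260,254,261,np.maximum(r-b,0)))
f=lambda X,Y:((X+.5)/6-.5+210,(Y+.5)/6-.5+220)
for n,px,z in [('ptr',f(267,250),.0495),('line',f(310,283),.058),('line',red,.058)]:
    w=ray('t5',px,z);d=w[:2]-q[:2];print(n,(c*d[0]+s*d[1]).round(4),(-s*d[0]+c*d[1]).round(4))
```

```text
(np.float64(260.8462998102467), np.float64(266.31182795698925))
(np.float64(nan), np.float64(nan))
ptr -0.0679 -0.0219
line -0.0523 -0.0327
line -0.0531 -0.0319<stdin>:6: RuntimeWarning: invalid value encountered in scalar divide
```

```bash
python3 -m creep '[{"turn":[0,0,0],"dp":[0.002,-0.06,0],"hand":0.18},{"turn":[0,0,0],"dp":[0.002,-0.06,0],"hand":0.18},{"turn":[0,0,0],"dp":[0.002,-0.06,0],"hand":0.18},{"turn":[0,0,0],"dp":[0.002,-0.06,0],"hand":0.18},{"turn":[0,0,0],"dp":[0,-0.01,0],"hand":0.18},{"turn":[0,0,0],"dp":[0,0,0],"hand":0.18},{"turn":[0,0,0],"dp":[0,0,0],"hand":0.18},{"turn":[0,0,0],"dp":[0,0,0],"hand":0.18}]'
python3 - <<'E'
from h import *
snap('top','t6');snap('wrist','w6')
a=cv2.resize(cv2.imread('pics/t6.png')[235:280,220:300],(800,450),interpolation=cv2.INTER_CUBIC)
cv2.imwrite('pics/t6b.png',a)
E
```

```text
clock: 9.9
position: [0.5651, -0.037, 0.0309]
tcp_rot: [0.698, 0.716, -0.0, -0.0]
wrist_force: [1.3, 3.7, 1.5]
opening: 0.0699
grip_force: 2.3
```

View pics/t6b.png

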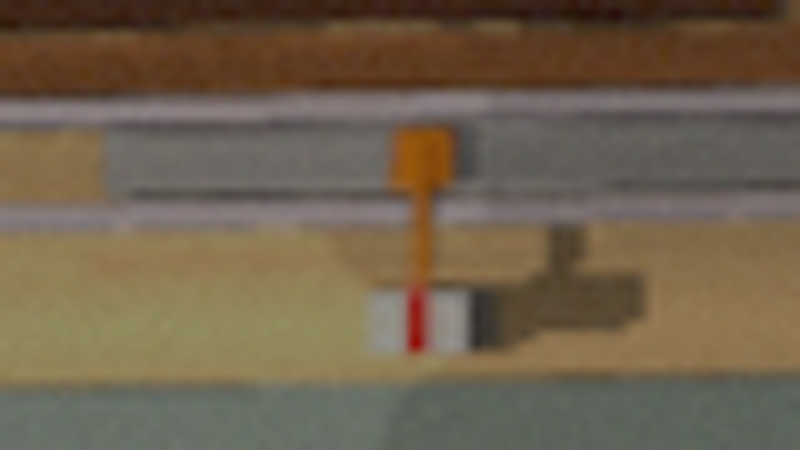

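The pointer tip (422,275) sits almost directly over the red line (416,320).

Run:
```python
from h import *
q=np.load('q.npy');c,s=np.cos(q[2]),np.sin(q[2])
f=lambda X,Y:((X+.5)/10-.5+220,(Y+.5)/10-.5+235)
for n,px,z in [('ptr',f(422,270),.0495),('line',f(416,320),.058)]:
    w=ray('t6',px,z);d=w[:2]-q[:2];print(n,(c*d[0]+s*d[1]).round(4),(-s*d[0]+c*d[1]).round(4))
```

```text
ptr -0.0527 -0.0227
line -0.0525 -0.0324
```

Aligned to within a millimetre, so I close the lever.

```bash
python3 -m creep '[{"turn":[0,0,0],"dp":[0,0,0],"hand":0.3},{"turn":[0,0,0],"dp":[0,0,0],"hand":0.4},{"turn":[0,0,0],"dp":[0,0,0],"hand":0.5},{"turn":[0,0,0],"dp":[0,0,0],"hand":0.6},{"turn":[0,0,0],"dp":[0,0,0],"hand":0.7},{"turn":[0,0,0],"dp":[0,0,0],"hand":0.8},{"turn":[0,0,0],"dp":[0,0,0],"hand":1},{"turn":[0,0,0],"dp":[0,0,0],"hand":1},{"turn":[0,0,0],"dp":[0,0,0],"hand":1},{"turn":[0,0,0],"dp":[0,0,0],"hand":1},{"turn":[0,0,0],"dp":[0,0,0],"hand":1}]'
python3 - <<'E'
from h import *
snap('top','t7');snap('wrist','w7')
a=cv2.resize(cv2.imread('pics/t7.png')[235:280,220:300],(640,360),interpolation=cv2.INTER_CUBIC)
b=cv2.resize(cv2.imread('pics/w7.png')[0:400,0:640],(384,240),interpolation=cv2.INTER_AREA)
o=np.zeros((600,640,3),np.uint8);o[:360]=a;o[360:,:384]=b;cv2.imwrite('pics/c7.png',o)
E
```

```text
clock: 11.38
position: [0.5652, -0.0372, 0.0322]
tcp_rot: [0.698, 0.716, 0.0, 0.0]
wrist_force: [-3.5, 5.1, 7.0]
opening: 0.0192
grip_force: 61.9
```

View pics/c7.png

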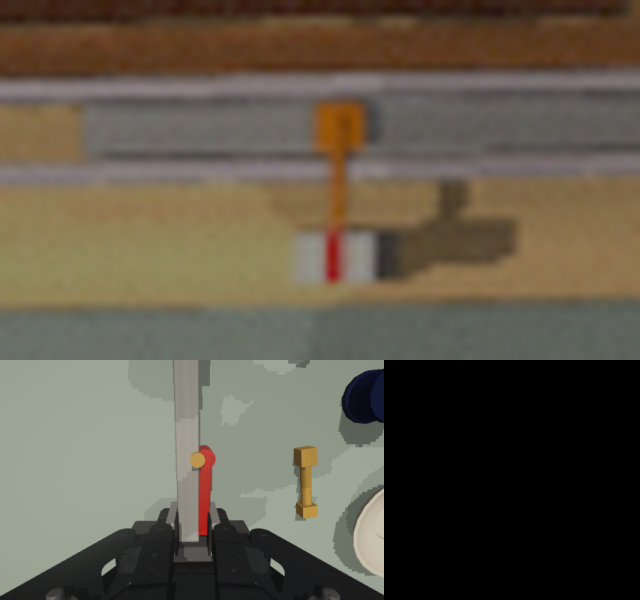

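The pointer (338,215) is over the red line (333,255). The lever lies flat along the bar: the opening reads 19.2 mm, and the same ~3 mm under-reading seen on the 12 mm knob makes that the expected 22 mm. The leg is held with 62 N grip, so I hand the job in.

```bash
python3 -c "
from workcell import close_job
print(close_job())"
```

```text
the job is handed in; nothing more can be done
None
```

I've handed the job in, with no verdict returned: the turnbutton is across the panel at about 1.48 rad, the leg is held within about 1 mm of the mark, and the lever is squeezed flat with a grip of about 62 N.

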